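Check reading of a setting block on a bench length gauge

TASK

Take a check reading of the plain steel setting block on the bench length gauge. First press the gauge's round key fully in to clear the old reading while the gauge is still empty; then take the plain block (not the V-grooved one) out of the wooden rack and set it flat on the gauge's bed with its 60 mm length held between the fixed contact and the spring plunger, let go of it, press the square key fully in to measure and after that the long bar key fully in to store the reading. Press one key at a time and let each come up again, leave the block sitting in the gauge, and leave the other things where they are.

Things in the scene. Friction and masses are not known exactly. Their poses are not given: they have to be found in the camera images.
- gauge: grey bench length gauge, fixed. Origin on the desk; x points away from the operator, y to the operator's left along the measuring line, z up. Base plate x -90..78, y +-102 mm, top at z 22. Console at the front, x -85..-35, about 40 mm high, top tilted 0.15 rad to the operator, with a blank display and three off-white keys, left to right: round, square, long bar
- gauge_seat (a point): centre of the top of the bed, a steel pad 32 (x) x 40 (y) mm, 42 mm above the desk, at x 32, y 0 of the gauge; axes as the gauge. The block belongs with the centre of its underside here and its long axis along the gauge's y, either way round
- anvil_tip (a point): tip of the fixed contact, a round steel button, 26 mm across, with a 5 mm long bevelled nose, pointing to the gauge's +y; 30 mm right of the seat's centre, 16 mm above the bed. Its post (x 12..52, y -72..-50 of the gauge) is 82 mm high, so fingers cannot hold a block in the gauge by its ends, only by its front and back
- plunger_tip (a point): tip of the spring plunger, shaped as the fixed contact, pointing to -y, 16 mm above the bed; 28 mm left of the seat's centre when empty: the gap is 58 mm, and the 60 mm block pushes it back 2 mm. The bevelled noses let the block wedge it back (about 10 N down) as it is lowered centrally. Its housing: x 12..52, y 50..90 of the gauge, 82 mm high
- plunger (a joint): how far the plunger is pushed back, m: 0 empty, 0.002 with the block in, 0.008 at most; spring about 3.5 N
- key_round (a joint): travel of the round key (22 mm diameter), the leftmost: 0 up, 0.004 fully in (about 5 N); clears the old reading
- key_round_top (a point): centre of the round key's top face, about 51 mm above the desk
- key_square (a joint): travel of the square key (22 x 22 mm), the middle one, 40 mm right of the round key: 0 up, 0.004 fully in (about 5 N); measures
- key_square_top (a point): centre of the square key's top face, about 51 mm above the desk
- key_bar (a joint): travel of the long bar key (44 mm wide, 22 mm deep), the rightmost, 48 mm right of the square key: 0 up, 0.004 fully in (about 5 N); stores
- key_bar_top (a point): centre of the bar key's top face, about 51 mm above the desk
- rack: wooden rack, fixed, with two open-ended channels side by side along its x. Origin on the desk under its centre. Baseboard 80 (x) x 136 (y) mm, 9 mm high; channel walls and floors 44 mm long, floors 17 and wall tops 45 mm above the desk; channels 44 mm wide, 29 mm either side of the middle. Blocks stand out past the walls' ends but only 2 mm above them: grip them by the ends
- block: plain steel setting block, 60 (x) x 40 (y) x 30 (z) mm, 0.42 kg, one 14 mm hole from top to bottom. Origin: centre of its underside. Lies in one of the rack's channels, x along the channel
- grooved_block: steel V-block, 50 (x) x 40 (y) x 30 (z) mm, V groove along its top, in the rack's other channel; stays there. Origin: centre of its underside
- round_block: bystander: round steel block, 64 mm diameter, 15 mm high, on the desk left of the rack. Origin: centre of its underside
- tissue_box: bystander: small cardboard box 90 x 52 x 30 mm, on the desk at the back. Origin: centre of its underside. The desk (z = 0) between rack and gauge is clear

How it is judged:
By the outcome, as a careful person would: the job done as asked, in the order asked, and still so for the second after the job is handed in, with the robot touching nothing.
It also fails if it takes over 67 s, if anything falls off the work surface, if the arm or the gripper's body presses on something with over 40 N, if the wrist force passes 120 N, or if a joint passes its speed limit or range.

ROBOT

A 6-joint arm with a two-finger parallel gripper is mounted at the origin on a cart in front of the work surface, level with it; the furniture and walls round the work are solid. World frame = base frame: x ahead of the robot, y to its left, z up, the work surface at z = 0. Lengths are in m, angles in degrees, forces in N, time in s.
With the tool pointing down it reaches from about 0.375 to 0.9 m from the base axis. Payload 3.1 kg.
Tool frame: the origin (TCP) lies between the finger pads; the fingertips stand 11 mm ahead of it and the grasp point (between the pads) lies 8 mm behind it; z points along the fingers, y is the line along which they close (so a half turn about z gives the same grasp; the last joint's range is limited). The gripper opens to 87 mm and grips with 3 to 60 N. Pads are 19 mm wide; open, the fingers measure 117 mm over their backs; the gripper's body (75 mm by 190 mm) begins 51 mm behind the grasp point.
Start: joints at [63.054, 30.224, 82.088, -0, 67.689, -10.227], TCP at [0.18, 0.599, 0.234] pointing down, gripper open.
Joint ranges: [-176.69, 176.69], [-43.24, 126.21], [12.49, 139.97], [-82, 262], [0, 151.66], [-163.58, 163.58]. Speed limits (degrees/s): [159.86, 159.86, 180, 180, 180, 180].

INTERFACE

Orientations are given as a 3x3 rotation matrix whose columns are the frame's x, y, z axes.
In Python, from rig import bot, viewer, workorder, models gives the robot as it stands.
- The arm moves only by the shell command python3 -m jog 'ROWS'. ROWS is JSON, a list of rows, each a list of 7 numbers: the opening, from 0 (shut) to 1 (fully open), then the shift along the tool's x, y, z in m, then the turn, a rotation vector about the tool's x, y, z in degrees. In form: [[claw, x, y, z, ax, ay, az], ...]. A call has 1 to 20 rows; each row is the pose to reach, as a shift and turn from the pose commanded when the call began, along the tool's axes at that moment; what a row does not reach only later rows make up. A row lasts 1/8 s, in which the tool goes at most 62.5 mm and 10.7 degrees, less where a joint would pass 70% of its speed; a pose out of reach is approached as far as the arm can. A call with a gripper value outside its range is refused whole. The fingers move at their own pace and stop on an object; the grip force is fixed at half the most. Time passes only in rows, so rows that repeat a pose let the fingers close. It gives the time, the measured TCP pose, the force, the opening and the grip force at its end, in the units of the state.
- bot.read_state(): the state, without advancing time (a new reading comes with each control period).
- viewer.capture(name): name is "side" or "top" or "wrist"; returns (picture, depth): 384x512x3 uint8, blue, green, red; 384x512 float32, m along the optical axis (not along the pixel's ray), 0 where there is no reading.
- viewer.camera_info(name): a dict with "fx", "fy", "cx", "cy" (pixels), "world_to_cam" (4x4, takes a point from world to camera coordinates). Camera axes: x right, y down, z forward; pixel columns grow to the right and rows downward; lengths in m; the calibration is good to about 2 mm. A picture is of the moment at which its call begins: read the wrist's pose just before it. camera_info takes no time and is no camera call; for the wrist camera it gives the pose at the moment of the call.
- workorder.hand_in(): hands the job in; it is judged then, once.
Trained networks look in the newest picture that a camera, given by its name, has taken for a name from the list of things; names that differ only in an ending like _2 or _b are one class to them, and where a whole thing is asked for, a point or a joint stands for the part that bears it (a point fixed in the world has none). Each returns a list of dicts, best first, with "p" (0 to 1); they miss things now and then, are a little off and sometimes report something else, mostly with a low value. They report only what shows in the picture. A call takes as long as a camera call.
- models.outline_of(camera, thing): "mask" (384x512 bool, what is visible of it).
- models.tip_of(camera, thing): "xyz" ([x, y, z] in m, in world coordinates, good to about 4 mm: a listed point, or the origin of a listed thing).
The state is a dict: "time_s": time; "joint_positions": joint angles; "qvel": joint speeds; "tau": joint torques, N m; "position": TCP position; "tcp_rot": TCP orientation; "force": force on the tool from outside, world axes, zero at the start; "moment": the same for the moment, N m; "opening": opening from 0.0 (shut) to 1.0 (fully open); "grasp_force": force on a finger pad.
Only numpy, scipy, OpenCV 4.12 (cv2) and the standard library are available. Lean on these libraries where they do the work, as an engineer would, in place of code of your own. Each camera call takes 0.05 s, during which the arm holds its last target. There are 200 camera calls.

## Working session

There is one attempt and no reset: what is moved stays moved. The work goes in short steps, Python scripts to look and compute and a shell command to move; the robot and the scene stay as the last step left them, time stands still between calls to the robot, and variables do not carry over. Pictures are saved under pics/ and viewed, at most 10 in all, crops included, and the job is handed in when it is done.

```bash
mkdir -p pics; ls; cat > h.py <<'E'
import numpy as np, cv2
from rig import bot, viewer, workorder, models
def cloud(cam):
    im,d=viewer.capture(cam); c=viewer.camera_info(cam)
    v,u=np.mgrid[0:384,0:512]
    P=np.stack([(u-c['cx'])/c['fx']*d,(v-c['cy'])/c['fy']*d,d,np.ones_like(d)],-1)
    W=P@np.linalg.inv(c['world_to_cam']).T
    W=W[...,:3]; W[d==0]=np.nan
    return im,W
E
python3 - <<'E'
from h import *
s=bot.read_state(); print(s['time_s'],s['position'],np.round(s['tcp_rot'],3))
for cam in ['top','side']:
    im,W=cloud(cam); cv2.imwrite(f'pics/{cam}1.png',im); np.save(f'{cam}1.npy',W)
    for t in ['gauge','gauge_seat','anvil_tip','plunger_tip','key_round_top','key_square_top','key_bar_top','rack','block','grooved_block','round_block','tissue_box']:
        print(cam,t,[(np.round(r['xyz'],4).tolist(),round(r['p'],2)) for r in models.tip_of(cam,t)[:2]])
print(bot.read_state()['time_s'])
E
```

```text
pics
0.0 [0.1794367  0.59794196 0.23256289] [[-0.958  0.288 -0.001]
 [ 0.288  0.958 -0.002]
 [ 0.    -0.002 -1.   ]]
top gauge [([0.5654, -0.2053, -0.0033], 0.7)]
top gauge_seat [([0.5943, -0.2014, 0.0432], 0.93), ([0.6045, -0.2281, 0.0592], 0.73)]
top anvil_tip [([0.6011, -0.2297, 0.0575], 0.89)]
top plunger_tip []
top key_round_top [([0.4949, -0.1498, 0.0472], 0.5)]
top key_square_top [([0.4956, -0.1884, 0.0514], 0.42), ([0.4359, 0.1962, -0.0047], 0.39)]
top key_bar_top [([0.5058, -0.2348, 0.0492], 0.58)]
top rack [([0.4386, 0.1983, -0.0023], 0.66), ([0.7545, -0.0766, 0.0006], 0.44)]
top block [([0.4294, 0.1703, 0.0171], 0.58)]
top grooved_block [([0.4426, 0.2258, 0.016], 0.63), ([0.5665, -0.2085, -0.003], 0.63)]
top round_block [([0.439, 0.4588, 0.0008], 0.78)]
top tissue_box [([0.7531, -0.077, -0.0009], 0.67)]
side gauge [([0.5658, -0.2069, -0.0017], 0.59)]
side gauge_seat [([0.5922, -0.2024, 0.0449], 0.77)]
side anvil_tip [([0.6002, -0.2314, 0.0581], 0.92)]
side plunger_tip [([0.5025, -0.2344, 0.0524], 0.7), ([0.5961, -0.1746, 0.0569], 0.39)]
side key_round_top [([0.4864, -0.1482, 0.0518], 0.39)]
side key_square_top [([0.4963, -0.1855, 0.0484], 0.37)]
side key_bar_top [([0.5058, -0.235, 0.0507], 0.45)]
side rack [([0.4392, 0.1987, 0.0011], 0.58)]
side block [([0.4317, 0.1669, 0.0126], 0.77)]
side grooved_block [([0.4472, 0.2222, 0.0149], 0.58)]
side round_block [([0.4413, 0.4597, 0.0035], 0.6)]
side tissue_box [([0.7525, -0.0824, 0.0009], 0.6)]
1.3
```

View pics/top1.png

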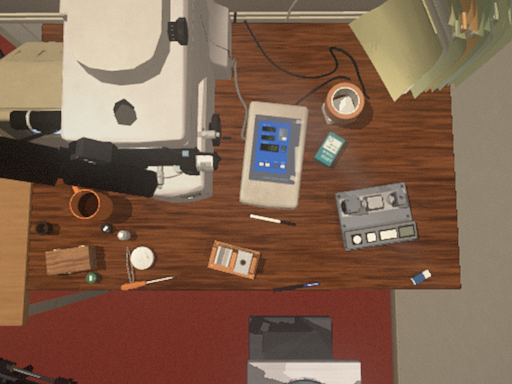

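```bash
python3 - <<'E'
from h import *
def rect(W,zlo,zhi,box):
    m=(W[...,2]>zlo)&(W[...,2]<zhi)&(W[...,0]>box[0])&(W[...,0]<box[1])&(W[...,1]>box[2])&(W[...,1]<box[3])
    p=W[m]; r=cv2.minAreaRect(p[:,:2].astype(np.float32)); return m.sum(),np.round(r[0],4),np.round(r[1],4),round(r[2],2),round(np.median(p[:,2]),4)
for cam in ['top','side']:
    W=np.load(cam+'1.npy')
    print(cam)
    print('block+walls',rect(W,.040,.056,(.35,.52,.10,.30)))
    print('rackbase',rect(W,.004,.014,(.35,.52,.08,.32)))
    print('gauge base',rect(W,.017,.027,(.42,.72,-.36,-.06)))
    print('gauge all',rect(W,.015,.1,(.42,.72,-.36,-.06)))
    print('posts',rect(W,.077,.09,(.5,.72,-.36,-.06)))
    print('bed',rect(W,.038,.046,(.56,.65,-.24,-.16)))
E
```

```text
top
block+walls (np.int64(682), array([0.4357, 0.1945]), array([0.1273, 0.0597]), 75.83, np.float64(0.0456))
rackbase (np.int64(545), array([0.4368, 0.1996]), array([0.2438, 0.1652]), 88.01, np.float64(0.0079))
gauge base (np.int64(2028), array([ 0.6038, -0.1916]), array([0.2632, 0.2258]), 8.93, np.float64(0.0215))
gauge all (np.int64(4248), array([ 0.6047, -0.1918]), array([0.265 , 0.2265]), 8.93, np.float64(0.0278))
posts (np.int64(324), array([ 0.5941, -0.1948]), array([0.0394, 0.1619]), 9.06, np.float64(0.0812))
bed (np.int64(150), array([ 0.5957, -0.2038]), array([0.0321, 0.0413]), 9.4, np.float64(0.0415))
side
block+walls (np.int64(711), array([0.4338, 0.1961]), array([0.1282, 0.0608]), 76.53, np.float64(0.0465))
rackbase (np.int64(470), array([0.4355, 0.1998]), array([0.2392, 0.1687]), 89.83, np.float64(0.0089))
gauge base (np.int64(1262), array([ 0.6019, -0.1949]), array([0.2736, 0.212 ]), 12.81, np.float64(0.0226))
gauge all (np.int64(2933), array([ 0.6046, -0.1943]), array([0.2792, 0.212 ]), 12.81, np.float64(0.0369))
posts (np.int64(231), array([ 0.5921, -0.1934]), array([0.0397, 0.1647]), 9.32, np.float64(0.0823))
bed (np.int64(96), array([ 0.5931, -0.2042]), array([0.0314, 0.0397]), 8.54, np.float64(0.0429))
```

The view from above has the gauge at (376,215) with its keys along the bottom edge, the rack at (235,260) with the plain (holed) block in its right channel, and the microscope at upper left. The numbers agree: gauge yaw is about 9°, rack yaw about -14°.

```bash
cat >> h.py <<'E'
from scipy.spatial.transform import Rotation as R
GY,RY=np.radians(9.1),np.radians(-13.8)
SEAT=np.array([.5944,-.2033,.042])
def g2w(x,y,z): # gauge coords
    c,s=np.cos(GY),np.sin(GY); return np.array([SEAT[0]+c*(x-.032)-s*y,SEAT[1]+s*(x-.032)+c*y,z])
def ori(yhead,tilt=0,tilthead=0):
    """fingers line heading (deg), tool down, tilted so that z leans toward tilthead (deg)"""
    h=np.radians(yhead); y=np.array([np.cos(h),np.sin(h),0]); z=np.array([0,0,-1.])
    M=np.stack([np.cross(y,z),y,z],1); th=np.radians(tilthead)
    return R.from_rotvec(-tilt*np.array([-np.sin(th),np.cos(th),0])).as_matrix()@M
def delta(p,M,p0=None,M0=None):
    s=bot.read_state(); p0=np.array(s['position']) if p0 is None else np.array(p0); M0=np.array(s['tcp_rot']) if M0 is None else M0
    rv=R.from_matrix(M0.T@M).as_rotvec(degrees=True)
    print('shift',np.round(M0.T@(np.array(p)-p0),4),'rot',np.round(rv,2))
E
python3 - <<'E'
from h import *
W=np.load('top1.npy')
for x in np.arange(.2,.75,.05):
    print(round(x,2),[int(1000*np.nanmax(np.r_[0,W[...,2][(abs(W[...,0]-x)<.025)&(abs(W[...,1]-y)<.025)]])) for y in np.arange(.7,-.36,-.05)])
p=[.18,.599,.234];M=ori(73.3)
delta([.34,.32,.234],ori(99.1),p,M)
delta(g2w(-.055,.005,.20),ori(99.1),p,M)
print(ori(99.1,.15,9.1).round(3))
E
```

```text
0.2 [0, 335, 390, 330, 316, 0, 0, 0, 0, 0, 0, 0, 0, 0, 0, 0, 0, 0, 0, 0, 0, 0]
0.25 [0, 316, 0, 0, 0, 0, 0, 0, 0, 0, 0, 0, 0, 0, 0, 0, 0, 0, 0, 0, 0, 0]
0.3 [0, 0, 0, 0, 0, 0, 0, 0, 0, 0, 0, 0, 0, 0, 0, 0, 0, 0, 0, 0, 0, 0]
0.35 [4, 5, 22, 5, 20, 21, 9, 6, 4, 4, 6, 5, 10, 13, 13, 12, 7, 4, 4, 5, 15, 15]
0.4 [51, 52, 51, 5, 17, 21, 16, 14, 5, 48, 52, 51, 5, 6, 5, 5, 5, 5, 5, 5, 16, 16]
0.45 [54, 52, 50, 6, 19, 21, 17, 5, 5, 51, 51, 52, 10, 6, 5, 5, 39, 42, 38, 5, 6, 7]
0.5 [38, 5, 14, 18, 49, 5, 6, 6, 6, 13, 11, 11, 4, 6, 5, 5, 47, 54, 54, 54, 47, 6]
0.55 [36, 6, 103, 102, 628, 628, 582, 542, 496, 4, 5, 10, 12, 13, 10, 6, 87, 85, 48, 48, 49, 7]
0.6 [4, 103, 103, 103, 635, 652, 611, 598, 511, 498, 484, 39, 41, 40, 39, 5, 85, 87, 62, 86, 79, 4]
0.65 [5, 94, 96, 445, 632, 627, 597, 597, 533, 532, 502, 46, 47, 51, 48, 4, 24, 26, 25, 82, 27, 6]
0.7 [0, 0, 0, 480, 478, 534, 534, 536, 535, 534, 299, 56, 58, 57, 56, 33, 34, 6, 6, 5, 4, 6]
shift [-0.2334 -0.2213  0.    ] rot [  0.    0.  -25.8]
shift [-0.547  -0.6827  0.034 ] rot [  0.    0.  -25.8]
[[-0.976 -0.158  0.148]
 [-0.156  0.987  0.024]
 [-0.149  0.    -0.989]]
```

View pics/side1.png

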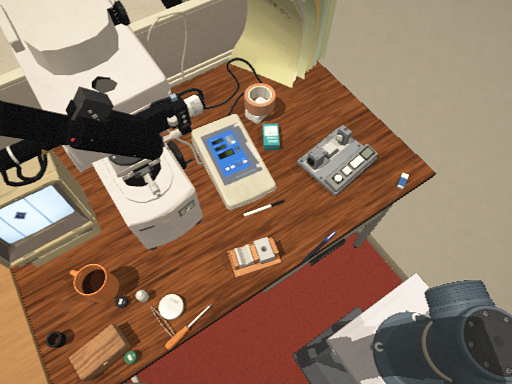

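The side view shows a clear path in front of the rack. The microscope stays at x > 0.52, so I'll move at a radius of about 0.47 to above the keys.

```bash
python3 -m jog '[[0,-0.04,-0.04,0,0,0,0],[0,-0.08,-0.08,0,0,0,-5],[0,-0.12,-0.12,0,0,0,-10],[0,-0.16,-0.16,0,0,0,-15],[0,-0.2,-0.2,0,0,0,-20],[0,-0.24,-0.24,0,0,0,-25.8],[0,-0.28,-0.3,0,0,0,-25.8],[0,-0.31,-0.35,0,0,0,-25.8],[0,-0.35,-0.4,0.01,0,0,-25.8],[0,-0.39,-0.45,0.015,0,0,-25.8],[0,-0.43,-0.5,0.02,0,0,-25.8],[0,-0.47,-0.55,0.025,0,0,-25.8],[0,-0.51,-0.6,0.03,0,0,-25.8],[0,-0.547,-0.64,0.034,0,0,-25.8],[0,-0.547,-0.683,0.034,0,0,-25.8],[0,-0.547,-0.683,0.034,0,0,-25.8],[0,-0.547,-0.683,0.034,0,0,-25.8]]'
python3 - <<'E'
from h import *
s=bot.read_state(); print(s['time_s'],s['position'],np.round(s['tcp_rot'],3),s['joint_positions'],s['force'],g2w(-.055,.005,.2))
im,W=cloud('wrist'); cv2.imwrite('pics/w1.png',im); np.save('w1.npy',W)
for t in ['gauge_seat','key_round_top','key_square_top','key_bar_top','plunger_tip','anvil_tip']:
    print(t,[(np.round(r['xyz'],4).tolist(),round(r['p'],2)) for r in models.tip_of('wrist',t)[:2]])
    if 'key' in t:
        for r in models.outline_of('wrist',t)[:1]:
            p=W[r['mask']]; p=p[(p[:,2]>.046)&(p[:,2]<.058)]; print('  mask',r['p'],len(p),p.mean(0).round(4),np.ptp(p,0).round(3))
E
```

```text
time_s: 3.42
position: [0.5067, -0.2123, 0.1994]
tcp_rot: [[-0.988, -0.157, -0.001], [-0.157, 0.988, 0.001], [0.0, 0.001, -1.0]]
force: [-0.3, 0.4, -0.4]
opening: 0.006
grasp_force: 0.0
3.425 [ 0.50672181 -0.21233541  0.19940383] [[-0.988 -0.157 -0.001]
 [-0.157  0.988  0.001]
 [ 0.     0.001 -1.   ]] [-3.44077969e+01  2.69745462e+01  9.50324387e+01  3.51986992e-02
  5.80597217e+01 -1.33468542e+02] [-0.2963519   0.41979728 -0.35591922] [ 0.50770421 -0.21212268  0.2       ]
gauge_seat []
key_round_top [([0.4891, -0.1474, 0.0507], 0.61)]
  mask 0.58 367 [ 0.4908 -0.1477  0.0505] [0.02  0.021 0.007]
key_square_top [([0.5001, -0.1885, 0.0529], 0.82)]
  mask 0.69 496 [ 0.4967 -0.1866  0.0506] [0.023 0.024 0.006]
key_bar_top [([0.5026, -0.2374, 0.046], 0.77)]
  mask 0.6 1021 [ 0.5039 -0.2337  0.0506] [0.026 0.046 0.008]
plunger_tip []
anvil_tip []
```

View pics/w1.png

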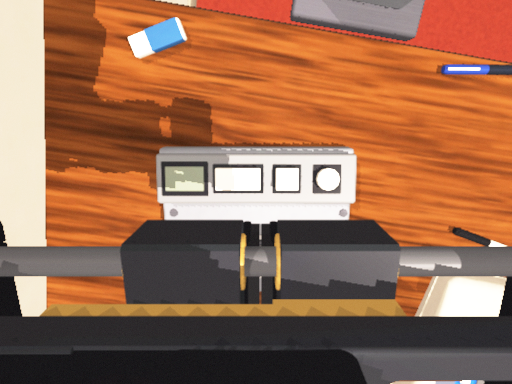

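Wrist view: keys at (328,180) round, (287,180) square and (238,180) bar. Their measured positions and heights (50.5 mm) match the spec.

```bash
cat >> h.py <<'E'
KEYS=dict(round=[.4908,-.1477,.0505],square=[.4967,-.1866,.0506],bar=[.5039,-.2337,.0506])
def keypose(k,into,yhead=99.1):
    M=ori(yhead,.15,9.1); return np.array(KEYS[k])+(into-.011)*M[:,2],M
E
python3 - <<'E'
from h import *
for d in (-.04,-.012,0,.005): delta(*keypose('round',d))
E
```

```text
shift [0.0136 0.0666 0.0987] rot [-0.   -8.59  0.02]
shift [0.0094 0.0666 0.1264] rot [-0.   -8.59  0.02]
shift [0.0077 0.0666 0.1383] rot [-0.   -8.59  0.02]
shift [0.0069 0.0666 0.1432] rot [-0.   -8.59  0.02]
```

```bash
python3 -m jog '[[0,0.0136,0.0666,0.05,0,-8.59,0],[0,0.0136,0.0666,0.0987,0,-8.59,0],[0,0.0094,0.0666,0.1264,0,-8.59,0],[0,0.0082,0.0666,0.134,0,-8.59,0],[0,0.0077,0.0666,0.138,0,-8.59,0],[0,0.0074,0.0666,0.140,0,-8.59,0],[0,0.0072,0.0666,0.1415,0,-8.59,0],[0,0.007,0.0666,0.1425,0,-8.59,0],[0,0.0069,0.0666,0.1432,0,-8.59,0],[0,0.0069,0.0666,0.1432,0,-8.59,0]]'
python3 -c "
from h import *
p,M=keypose('round',0); s=bot.read_state(); print('into',(np.array(s['position'])-p)@M*1000)"
```

```text
time_s: 5.18
position: [0.4904, -0.1488, 0.0581]
tcp_rot: [[-0.976, -0.158, 0.15], [-0.156, 0.987, 0.022], [-0.152, -0.002, -0.988]]
force: [-3.3, 0.4, 13.8]
opening: 0.007
grasp_force: 7.1
into [-0.58562629 -0.99904415  3.44246424]
```

```bash
python3 -m jog '[[0,0,0,0.0015,0,0,0],[0,0,0,0.0015,0,0,0]]'
python3 -c "
from h import *
p,M=keypose('round',0); s=bot.read_state(); print('into',(np.array(s['position'])-p)@M*1000)"
```

```text
time_s: 5.42
position: [0.4905, -0.1488, 0.0579]
tcp_rot: [[-0.976, -0.158, 0.151], [-0.157, 0.987, 0.022], [-0.152, -0.003, -0.988]]
force: [-6.0, 0.5, 26.3]
opening: 0.005
grasp_force: 13.7
into [-0.62844431 -1.03794896  3.62389877]
```

The key bottomed: force climbed to 26 N with almost no further travel. Next I'll retreat and go over the rack.

```bash
python3 - <<'E'
from h import *
M=ori(166.2); p=np.array([.430,.169,.2])-.05*M[:,0]; print(p)
delta(p,M); delta([.48,0,.2],ori(130))
E
```

```text
[0.44192667 0.21755671 0.2       ]
shift [-0.0316  0.3691 -0.1399] rot [ -5.26   7.65 -66.95]
shift [-0.0347  0.1482 -0.1388] rot [ -2.51   8.51 -30.83]
```

```bash
python3 -m jog '[[0,0,0,-0.02,0,0,0],[0,0,0,-0.06,0,0,0],[0,-0.01,0.01,-0.12,0,2,-5],[0.5,-0.02,0.06,-0.139,-1,5,-15],[1,-0.0347,0.11,-0.139,-2,7,-23],[1,-0.0347,0.15,-0.139,-2.5,8.5,-31],[1,-0.034,0.2,-0.139,-3.3,8.3,-40],[1,-0.033,0.25,-0.139,-4,8,-50],[1,-0.032,0.3,-0.1395,-4.7,7.8,-60],[1,-0.0316,0.35,-0.14,-5.26,7.65,-66.95],[1,-0.0316,0.369,-0.14,-5.26,7.65,-66.95],[1,-0.0316,0.369,-0.14,-5.26,7.65,-66.95],[1,-0.0316,0.369,-0.14,-5.26,7.65,-66.95]]'
python3 - <<'E'
from h import *
im,W=cloud('wrist'); cv2.imwrite('pics/w2.png',im); np.save('w2.npy',W)
for t in ['block','grooved_block','rack']:
    print(t,[(np.round(r['xyz'],4).tolist(),round(r['p'],2)) for r in models.tip_of('wrist',t)[:2]])
    for r in models.outline_of('wrist',t)[:1]:
        m=r['mask']; p=W[m]; print(m.sum(), np.nanmedian(p,0).round(4))
        q=p[(p[:,2]>.045)&(p[:,2]<.052)]
        if len(q)>20: print('  top',len(q),[np.round(a,4) for a in cv2.minAreaRect(q[:,:2].astype(np.float32))])
E
```

```text
time_s: 7.05
position: [0.4421, 0.2172, 0.198]
tcp_rot: [[-0.239, -0.971, -0.003], [-0.971, 0.239, 0.002], [-0.001, 0.004, -1.0]]
force: [0.4, -0.1, -0.3]
opening: 0.982
grasp_force: 0.0
block [([0.4332, 0.1663, 0.0136], 0.75)]
2606 [0.4292 0.1689 0.0468]
  top 2531 [array([0.4288, 0.1691]), array([0.0398, 0.0599]), np.float64(75.6456)]
grooved_block [([0.4481, 0.2254, 0.0182], 0.77)]
2078 [0.4457 0.2249 0.0429]
  top 794 [array([0.4454, 0.2243]), array([0.0403, 0.0487]), np.float64(74.6288)]
rack [([0.4358, 0.1987, 0.0019], 0.68)]
4822 [0.4306 0.1944 0.0098]
  top 599 [array([0.433 , 0.1973]), array([0.128 , 0.0558]), np.float64(80.6067)]
```

View pics/w2.png

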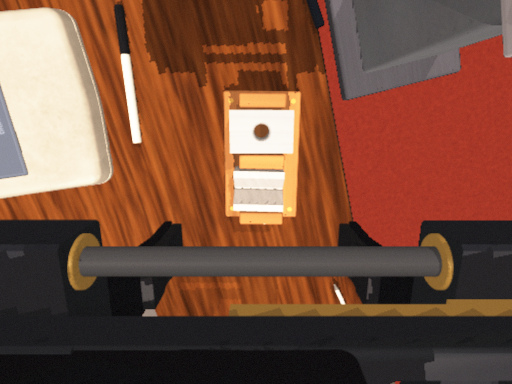

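The holed plain block is at (262,131) and the V-block at (258,192). The block top is at z 46.8 mm and measures 40 x 60 mm, so I'll grip it by its ends.

```bash
python3 - <<'E'
from h import *
for z in (.08,.032): delta([.4288,.1691,z],ori(166))
E
```

```text
shift [0.05  0.001 0.118] rot [0.22 0.06 0.11]
shift [0.0501 0.0008 0.166 ] rot [0.22 0.06 0.11]
```

```bash
python3 -m jog '[[1,0.03,0.001,0.05,0.2,0,0],[1,0.05,0.001,0.1,0.2,0,0],[1,0.05,0.001,0.14,0.2,0,0],[1,0.05,0.001,0.16,0.2,0,0],[1,0.05,0.001,0.166,0.2,0,0],[1,0.05,0.001,0.166,0.2,0,0],[0,0.05,0.001,0.166,0.2,0,0],[0,0.05,0.001,0.166,0.2,0,0],[0,0.05,0.001,0.166,0.2,0,0],[0,0.05,0.001,0.166,0.2,0,0],[0,0.05,0.001,0.166,0.2,0,0]]'
```

```text
time_s: 8.78
position: [0.4288, 0.1699, 0.0324]
tcp_rot: [[-0.239, -0.971, 0.001], [-0.971, 0.239, 0.001], [-0.002, -0.001, -1.0]]
force: [0.6, -0.2, 5.9]
opening: 0.688
grasp_force: 30.0
```

```bash
python3 - <<'E'
from h import *
delta([.47,0,.1],ori(99.1)); delta([.47,0,.0155],ori(99.1))
E
python3 -m jog '[[0,0,0,-0.01,0,0,0],[0,0,0,-0.03,0,0,0],[0,0,0,-0.06,0,0,0],[0,0,0,-0.07,0,0,0]]'
```

```text
shift [ 0.1551 -0.0806 -0.0678] rot [2.000e-02 1.000e-01 6.708e+01]
shift [ 0.1552 -0.0806  0.0167] rot [2.000e-02 1.000e-01 6.708e+01]
time_s: 9.28
position: [0.4289, 0.1698, 0.1032]
tcp_rot: [[-0.239, -0.971, 0.002], [-0.971, 0.239, 0.001], [-0.002, -0.002, -1.0]]
force: [0.3, -0.0, -4.2]
opening: 0.688
grasp_force: 30.0
```

```bash
python3 -m jog '[[0,0.03,-0.015,0,0,0,9],[0,0.06,-0.03,0,0,0,19],[0,0.09,-0.046,0,0,0,29],[0,0.12,-0.062,0,0,0,39],[0,0.14,-0.073,0,0,0,48],[0,0.155,-0.0806,0.02,0,0,58],[0,0.155,-0.0806,0.05,0,0,67],[0,0.155,-0.0806,0.075,0,0,67],[0,0.155,-0.0806,0.083,0,0,67],[0,0.155,-0.0806,0.086,0,0,67],[0,0.155,-0.0806,0.0874,0,0,67],[0,0.155,-0.0806,0.0874,0,0,67]]'
```

```text
time_s: 10.78
position: [0.4695, 0.0002, 0.0154]
tcp_rot: [[-0.987, -0.16, 0.0], [-0.16, 0.987, 0.001], [-0.0, 0.001, -1.0]]
force: [-2.7, -0.8, 3.2]
opening: 0.686
grasp_force: 30.0
```

```bash
python3 -m jog '[[1,0,0,0,0,0,0],[1,0,0,0,0,0,0],[1,0,0,0,0,0,0],[1,0,0,-0.03,0,0,0],[1,0,0,-0.07,0,0,0],[1,0,0,-0.09,0,0,10],[1,0,0,-0.09,0,0,20],[1,0,0,-0.09,0,0,30],[1,0,0,-0.09,0,0,40],[1,0,0,-0.09,0,0,50],[1,0,0,-0.09,0,0,60],[1,0,0,-0.09,0,0,70],[1,0,0,-0.09,0,0,80],[1,0,0,-0.09,0,0,90],[1,0,0,-0.09,0,0,90],[1,0,0,-0.09,0,0,90]]'
python3 - <<'E'
from h import *
delta([.4695,.0002,.0155],ori(9.1))
for cam in ['top','side']:
    im,W=cloud(cam)
    m=(W[...,2]>.026)&(W[...,2]<.035)&(W[...,0]>.41)&(W[...,0]<.53)&(abs(W[...,1])<.06)
    if m.sum()>50: print(cam,m.sum(),cv2.minAreaRect(W[m][:,:2].astype(np.float32)))
    for cam_t in ('gauge_seat','anvil_tip','plunger_tip','block'): print(cam_t,[(np.round(r['xyz'],4).tolist(),round(r['p'],2)) for r in models.tip_of(cam,cam_t)[:1]])
    for n,zlo,zhi,b in [('posts',.077,.09,(.5,.72,-.36,-.06)),('bed',.038,.046,(.56,.65,-.24,-.16))]:
        m=(W[...,2]>zlo)&(W[...,2]<zhi)&(W[...,0]>b[0])&(W[...,0]<b[1])&(W[...,1]>b[2])&(W[...,1]<b[3])
        print(n,cv2.minAreaRect(W[m][:,:2].astype(np.float32)))
E
```

```text
time_s: 12.78
position: [0.4697, -0.0, 0.1043]
tcp_rot: [[-0.162, 0.987, -0.0], [0.987, 0.162, 0.001], [0.001, 0.0, -1.0]]
force: [0.3, 0.8, 0.2]
opening: 0.999
grasp_force: 0.0
shift [ 0.0002 -0.0002  0.0888] rot [ 0.01 -0.07  0.22]
gauge_seat [([0.591, -0.1995, 0.0446], 0.65)]
anvil_tip [([0.6022, -0.2298, 0.0565], 0.87)]
plunger_tip [([0.591, -0.1716, 0.0582], 0.57)]
block []
posts ((0.5943827629089355, -0.19484780728816986), (0.03990667313337326, 0.16208875179290771), 9.164902687072754)
bed ((0.5957773327827454, -0.2039354145526886), (0.031551603227853775, 0.04009300470352173), 8.790861129760742)
side 235 ((0.46684542298316956, -0.0005656592547893524), (0.04082554578781128, 0.06255007535219193), 8.812782287597656)
gauge_seat []
anvil_tip []
plunger_tip []
block [([0.4694, -0.0011, -0.0003], 0.69)]
posts ((0.0, 0.0), (0.0, 0.0), 0.0)
bed ((0.0, 0.0), (0.0, 0.0), 0.0)
```

```bash
python3 -m jog '[[1,0,0,0.04,0,0,0],[1,0,0,0.08,0,0,0],[1,0,0,0.0885,0,0,0],[1,0,0,0.0885,0,0,0],[0,0,0,0.0885,0,0,0],[0,0,0,0.0885,0,0,0],[0,0,0,0.0885,0,0,0],[0,0,0,0.0885,0,0,0],[0,0,0,0.0885,0,0,0],[0,0,0,0.0885,0,0,0],[0,0,0,0.0885,0,0,0]]'
python3 - <<'E'
from h import *
s=bot.read_state(); M=ori(9.1)
print(s['joint_positions']); p=SEAT.copy(); p[2]=.2; delta(p-.06*M[:,0],M); delta([.4695,0,.2],M)
E
```

```text
time_s: 14.65
position: [0.4693, 0.0001, 0.0159]
tcp_rot: [[-0.16, 0.987, -0.001], [0.987, 0.16, 0.001], [0.002, -0.001, -1.0]]
force: [-2.4, -1.0, 3.1]
opening: 0.455
grasp_force: 30.0
[-13.7074524   41.71358783 112.87761615   0.14531983  25.48392594
 -23.02728838]
shift [-0.2805  0.0908 -0.1846] rot [-0.04 -0.09  0.09]
shift [ 1.000e-04  1.000e-04 -1.841e-01] rot [-0.04 -0.09  0.09]
```

```bash
python3 -m jog '[[0,0,0,-0.01,0,0,0],[0,0,0,-0.05,0,0,0],[0,0,0,-0.1,0,0,0],[0,-0.03,0.01,-0.15,0,0,0],[0,-0.08,0.025,-0.18,0,0,0],[0,-0.13,0.04,-0.184,0,0,0],[0,-0.18,0.06,-0.184,0,0,0],[0,-0.23,0.075,-0.184,0,0,0],[0,-0.265,0.085,-0.184,0,0,0],[0,-0.28,0.091,-0.184,0,0,0],[0,-0.28,0.091,-0.184,0,0,0],[0,-0.28,0.091,-0.184,0,0,0]]'
python3 - <<'E'
from h import *
im,W=cloud('wrist'); cv2.imwrite('pics/w3.png',im); np.save('w3.npy',W)
for t in ('gauge_seat','anvil_tip','plunger_tip'): print(t,[(np.round(r['xyz'],4).tolist(),round(r['p'],2)) for r in models.tip_of('wrist',t)[:2]])
for n,zlo,zhi,b in [('posts',.077,.09,(.5,.72,-.36,-.06)),('bed',.038,.046,(.56,.65,-.24,-.16))]:
    m=(W[...,2]>zlo)&(W[...,2]<zhi)&(W[...,0]>b[0])&(W[...,0]<b[1])&(W[...,1]>b[2])&(W[...,1]<b[3])
    if m.sum(): print(n,m.sum(),np.median(W[m][:,2]),cv2.minAreaRect(W[m][:,:2].astype(np.float32)))
E
```

```text
time_s: 16.15
position: [0.6032, -0.2599, 0.1991]
tcp_rot: [[-0.161, 0.987, -0.002], [0.987, 0.161, 0.003], [0.004, -0.002, -1.0]]
force: [0.0, -0.2, -2.9]
opening: 0.458
grasp_force: 30.0
gauge_seat [([0.5943, -0.2011, 0.0398], 0.65)]
anvil_tip [([0.5987, -0.2298, 0.0561], 0.93)]
plunger_tip [([0.5877, -0.1767, 0.059], 0.81)]
posts 2881 0.08174062489884992 ((0.5915818214416504, -0.18193559348583221), (0.039974600076675415, 0.14011768996715546), 8.314530372619629)
bed 1456 0.04196838607220843 ((0.5951361656188965, -0.20146167278289795), (0.031935714185237885, 0.039189744740724564), 9.401774406433105)
```

View pics/w3.png

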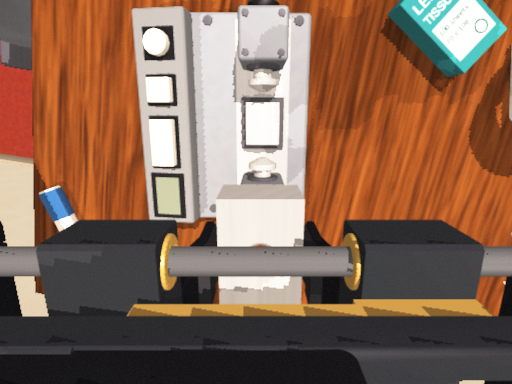

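The wrist view shows the bed at (263,122), the plunger nose at (264,80), the anvil nose at (263,163) and the held block at (260,220). I'll measure the block and bed in this same image so the calibration error cancels out.

```bash
python3 - <<'E'
from h import *
W=np.load('w3.npy'); s=bot.read_state(); M=np.array(s['tcp_rot']); p=np.array(s['position'])
T=(W-p)@M*1000 # tool coords mm
m=(T[...,2]>-30)&(T[...,2]<5)&(T[...,0]>5)&(T[...,0]<45)&(abs(T[...,1])<24)&(np.arange(384)[:,None]<232)
q=T[m]; print('block',m.sum(),'z',np.percentile(q[:,2],[5,50,95]).round(1),'x',np.percentile(q[:,0],[95,99,100]).round(1),'y',np.percentile(q[:,1],[.5,50,99.5]).round(1))
def rect(zlo,zhi,b,n):
    m=(W[...,2]>zlo)&(W[...,2]<zhi)&(W[...,0]>b[0])&(W[...,0]<b[1])&(W[...,1]>b[2])&(W[...,1]<b[3]); q=T[m]; print(n,'x',np.percentile(q[:,0],[.5,99.5]).round(1),'y',np.percentile(q[:,1],[.5,99.5]).round(1))
    print(cv2.minAreaRect(q[:,:2].astype(np.float32)))
rect(.038,.046,(.56,.65,-.24,-.16),'bed'); rect(.077,.09,(.5,.72,-.17,-.06),'plunger housing')
E
```

```text
block 3737 z [-14.5 -13.3   0.4] x [32.6 32.7 33. ] y [-20.5  -0.4  21.8]
bed x [40.1 79.2] y [-15.   16.7]
((59.593421936035156, 0.8463211059570312), (31.935474395751953, 39.191741943359375), 89.85352325439453)
plunger housing x [110.2 149. ] y [-18.6  21. ]
((129.7106475830078, 1.2589111328125), (39.523277282714844, 40.102909088134766), 0.23846273124217987)
```

```bash
python3 -m jog '[[0,0.03,0.0008,0.02,0.1,0.2,0.15],[0,0.057,0.0008,0.05,0.1,0.2,0.15],[0,0.057,0.0008,0.08,0.1,0.2,0.15],[0,0.057,0.0008,0.1,0.1,0.2,0.15],[0,0.057,0.0008,0.1,0.1,0.2,0.15]]'
python3 -c "
from h import *
delta([.5948,-.2035,.0579],ori(9.1))"
```

```text
time_s: 16.98
position: [0.5947, -0.2042, 0.0982]
tcp_rot: [[-0.158, 0.987, -0.006], [0.987, 0.158, 0.006], [0.007, -0.005, -1.0]]
force: [0.3, 0.0, -3.4]
opening: 0.457
grasp_force: 30.0
shift [0.0004 0.0004 0.0403] rot [-0.27 -0.42 -0.03]
```

```bash
python3 -m jog '[[0,0.0005,0.0004,0.005,-0.27,-0.42,0],[0,0.0005,0.0004,0.01,-0.27,-0.42,0],[0,0.0005,0.0004,0.015,-0.27,-0.42,0],[0,0.0005,0.0004,0.018,-0.27,-0.42,0],[0,0.0005,0.0004,0.021,-0.27,-0.42,0],[0,0.0005,0.0004,0.021,-0.27,-0.42,0]]'
```

```text
time_s: 17.73
position: [0.5961, -0.2041, 0.0785]
tcp_rot: [[-0.157, 0.988, 0.003], [0.988, 0.157, -0.001], [-0.001, 0.003, -1.0]]
force: [0.2, 3.1, -2.5]
opening: 0.454
grasp_force: 30.0
```

```bash
python3 -m jog '[[0,0,0,0.002,0,0,0],[0,0,0,0.004,0,0,0],[0,0,0,0.006,0,0,0],[0,0,0,0.008,0,0,0],[0,0,0,0.010,0,0,0],[0,0,0,0.010,0,0,0]]'
```

```text
time_s: 18.48
position: [0.5964, -0.2027, 0.0692]
tcp_rot: [[-0.156, 0.988, 0.003], [0.988, 0.156, 0.001], [0.001, 0.004, -1.0]]
force: [0.6, 7.2, 1.7]
opening: 0.459
grasp_force: 30.0
```

```bash
python3 -m jog '[[0,0.001,-0.001,0.001,0,0,0],[0,0.001,-0.001,0.003,0,0,0],[0,0.001,-0.001,0.005,0,0,0],[0,0.001,-0.001,0.007,0,0,0],[0,0.001,-0.001,0.0085,0,0,0],[0,0.001,-0.001,0.0085,0,0,0]]'
```

```text
time_s: 19.23
position: [0.5953, -0.2028, 0.0607]
tcp_rot: [[-0.157, 0.988, 0.004], [0.988, 0.157, -0.0], [-0.001, 0.004, -1.0]]
force: [-0.1, 6.0, 2.6]
opening: 0.454
grasp_force: 30.0
```

```bash
python3 -m jog '[[0,0.0005,0,0.0015,0,-0.2,0],[0,0.0005,0,0.0025,0,-0.2,0],[0,0.0005,0,0.0032,0,-0.2,0],[0,0.0005,0,0.0032,0,-0.2,0]]'
```

```text
time_s: 19.73
position: [0.5953, -0.2028, 0.0581]
tcp_rot: [[-0.157, 0.988, 0.004], [0.988, 0.157, -0.005], [-0.005, 0.004, -1.0]]
force: [-1.9, 6.0, 6.5]
opening: 0.454
grasp_force: 30.0
```

```bash
python3 -m jog '[[0,0.0005,0,0.0008,0,0.2,0],[0,0.0005,0,0.0015,0,0.2,0],[0,0.0005,0,0.0015,0,0.2,0]]'
```

```text
time_s: 20.1
position: [0.5954, -0.2029, 0.058]
tcp_rot: [[-0.157, 0.988, 0.004], [0.988, 0.157, -0.002], [-0.003, 0.004, -1.0]]
force: [-3.2, 6.0, 13.9]
opening: 0.456
grasp_force: 30.0
```

```bash
python3 -m jog '[[0,0,0,-0.001,0,0,0],[1,0,0,-0.001,0,0,0],[1,0,0,-0.001,0,0,0],[1,0,0,-0.001,0,0,0],[1,0,0,-0.001,0,0,0],[1,0,0,-0.02,0,0,0],[1,0,0,-0.06,0,0,0],[1,0,0,-0.11,0,0,0],[1,0,0,-0.14,0,0,0],[1,0,0,-0.14,0,0,0]]'
python3 - <<'E'
from h import *
M=ori(-80.9); p=np.array(KEYS['square']); p[2]=.2; delta(p,M)
print(keypose('square',0,-80.9)[1].round(3))
E
```

```text
time_s: 21.35
position: [0.5965, -0.2038, 0.1998]
tcp_rot: [[-0.157, 0.988, 0.011], [0.988, 0.157, -0.006], [-0.008, 0.01, -1.0]]
force: [0.0, -0.0, 0.6]
opening: 0.999
grasp_force: 0.0
shift [ 0.0327 -0.0959 -0.0014] rot [ 0.8  -0.09 89.94]
[[ 0.976  0.158  0.148]
 [ 0.156 -0.987  0.024]
 [ 0.149 -0.    -0.989]]
```

```bash
python3 -m jog '[[0.5,0.01,-0.02,-0.001,0.3,0,10],[0,0.02,-0.05,-0.001,0.5,0,20],[0,0.0327,-0.08,-0.001,0.8,0,30],[0,0.0327,-0.096,-0.001,0.8,0,40],[0,0.0327,-0.096,-0.001,0.8,0,50],[0,0.0327,-0.096,-0.001,0.8,0,60],[0,0.0327,-0.096,-0.001,0.8,0,70],[0,0.0327,-0.096,-0.001,0.8,0,80],[0,0.0327,-0.096,-0.001,0.8,0,90],[0,0.0327,-0.096,-0.001,0.8,0,90],[0,0.0327,-0.096,-0.001,0.8,0,90]]'
python3 - <<'E'
from h import *
im,W=cloud('wrist'); cv2.imwrite('pics/w4.png',im); np.save('w4.npy',W)
for r in models.outline_of('wrist','block')[:1]:
    p=W[r['mask']]; q=p[(p[:,2]>.065)&(p[:,2]<.078)]; print('block top',r['p'],len(q),np.percentile(q[:,2],[2,50,98]).round(4),cv2.minAreaRect(q[:,:2].astype(np.float32)))
    A=np.c_[q[:,:2]-q[:,:2].mean(0),np.ones(len(q))]; print('slope',np.linalg.lstsq(A,q[:,2],rcond=None)[0].round(4))
m=(W[...,2]>.077)&(W[...,2]<.09)&(W[...,0]>.5)&(W[...,0]<.72)&(W[...,1]>-.36)&(W[...,1]<-.06)
print('posts',cv2.minAreaRect(W[m][:,:2].astype(np.float32)))
for d in (-.03,0,.0055): delta(*keypose('square',d,-80.9))
E
```

```text
time_s: 22.72
position: [0.4942, -0.1853, 0.1955]
tcp_rot: [[0.987, 0.159, -0.008], [0.159, -0.987, 0.006], [-0.007, -0.007, -1.0]]
force: [0.2, 0.9, -0.1]
opening: 0.009
grasp_force: 0.0
block top 0.71 3451 [0.0705 0.0722 0.0737] ((0.5952866077423096, -0.20109781622886658), (0.03908752650022507, 0.060035113245248795), 9.15324592590332)
slope [ 0.0011 -0.0093  0.0722]
posts ((0.5943132638931274, -0.192118301987648), (0.03970682993531227, 0.16202771663665771), 8.881591796875)
shift [-0.0034  0.0022  0.1046] rot [-0.38  8.95 -0.01]
shift [0.0013 0.0024 0.1342] rot [-0.38  8.95 -0.01]
shift [0.0021 0.0024 0.1397] rot [-0.38  8.95 -0.01]
```

View pics/w4.png

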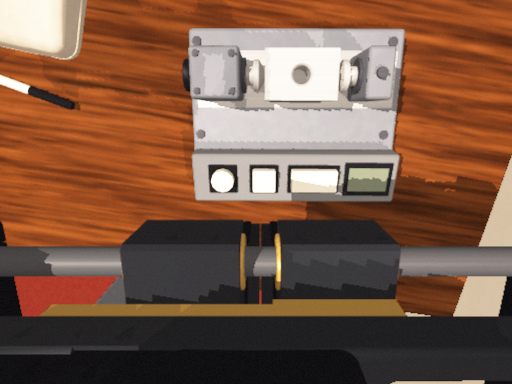

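The block sits flat: its top is at 72.2 mm, and its centre is within 0.5 mm of the bed centre derived from the posts, at yaw 9.15°. In the picture it lies at (302,75) between both noses. Next is the square key.

```bash
python3 -m jog '[[0,-0.0034,0.0023,0.05,-0.38,8.95,0],[0,-0.0034,0.0023,0.1046,-0.38,8.95,0],[0,-0.0005,0.0023,0.124,-0.38,8.95,0],[0,0.0008,0.0023,0.131,-0.38,8.95,0],[0,0.0013,0.0023,0.134,-0.38,8.95,0],[0,0.0016,0.0023,0.136,-0.38,8.95,0],[0,0.0019,0.0023,0.138,-0.38,8.95,0],[0,0.0021,0.0023,0.1397,-0.38,8.95,0],[0,0.0021,0.0023,0.1397,-0.38,8.95,0]]'
python3 -c "
from h import *
p,M=keypose('square',0,-80.9); s=bot.read_state(); print('into',(np.array(s['position'])-p)@M*1000)"
```

```text
time_s: 23.95
position: [0.4966, -0.1871, 0.0581]
tcp_rot: [[0.976, 0.157, 0.15], [0.155, -0.988, 0.022], [0.152, 0.002, -0.988]]
force: [-3.4, 0.6, 13.6]
opening: 0.006
grasp_force: 7.0
into [0.89540617 0.48511316 3.56780063]
```

```bash
python3 -m jog '[[0,0,0,0.0015,0,0,0],[0,0,0,0.0015,0,0,0]]'
python3 -c "
from h import *
p,M=keypose('square',0,-80.9); s=bot.read_state(); print('into',(np.array(s['position'])-p)@M*1000)
p0=np.array(s['position'])-.0325*np.array(s['tcp_rot'])[:,2]
for d in (-.03,0,.0055): delta(*keypose('bar',d,-80.9))"
```

```text
time_s: 24.2
position: [0.4966, -0.1871, 0.0579]
tcp_rot: [[0.976, 0.157, 0.151], [0.156, -0.988, 0.021], [0.152, 0.003, -0.988]]
force: [-7.1, 0.2, 24.6]
opening: 0.006
grasp_force: 13.1
into [0.8963046  0.47940617 3.73153268]
shift [-0.0011  0.0473 -0.0337] rot [ 0.15 -0.17 -0.04]
shift [-0.0012  0.0472 -0.0037] rot [ 0.15 -0.17 -0.04]
shift [-0.0012  0.0472  0.0018] rot [ 0.15 -0.17 -0.04]
```

Square key bottomed in the same way. Now retreat and press the bar key.

```bash
python3 -m jog '[[0,0,0,-0.01,0,0,0],[0,0,0,-0.03,0,0,0],[0,0,0,-0.03,0,0,0],[0,-0.001,0.025,-0.03,0,0,0],[0,-0.001,0.0472,-0.03,0,0,0],[0,-0.001,0.0472,-0.02,0,0,0],[0,-0.001,0.0472,-0.01,0,0,0],[0,-0.001,0.0472,-0.006,0,0,0],[0,-0.001,0.0472,-0.004,0,0,0],[0,-0.001,0.0472,-0.002,0,0,0],[0,-0.001,0.0472,0,0,0,0],[0,-0.001,0.0472,0,0,0,0],[0,-0.001,0.0472,0,0,0,0]]'
python3 -c "
from h import *
p,M=keypose('bar',0,-80.9); s=bot.read_state(); print('into',(np.array(s['position'])-p)@M*1000)"
```

```text
time_s: 25.82
position: [0.5014, -0.2328, 0.0576]
tcp_rot: [[0.976, 0.158, 0.148], [0.156, -0.987, 0.023], [0.149, 0.0, -0.989]]
force: [-10.5, -1.1, 26.0]
opening: 0.007
grasp_force: 13.6
into [-1.22317969 -1.28192969  3.78077973]
```

Bottomed at 26 N. I'll retreat and check everything before handing in.

```bash
python3 -m jog '[[0,0,0,-0.01,0,0,0],[0,0,0,-0.05,0,0,0],[0,0,0,-0.1,0,0,0],[0,0,0,-0.14,0,0,0],[0,0,0,-0.14,0,0,0],[0,0,0,-0.14,0,0,0]]'
python3 - <<'E'
from h import *
im,W=cloud('wrist'); cv2.imwrite('pics/w5.png',im)
for r in models.outline_of('wrist','block')[:1]:
    p=W[r['mask']]; q=p[(p[:,2]>.065)&(p[:,2]<.08)]; print(r['p'],np.median(q[:,2]),cv2.minAreaRect(q[:,:2].astype(np.float32)))
for k in KEYS:
    for r in models.outline_of('wrist',f'key_{k}_top')[:1]:
        p=W[r['mask']]; p=p[(p[:,2]>.044)&(p[:,2]<.058)]; print(k,r['p'],p.mean(0).round(4))
E
```

```text
time_s: 26.58
position: [0.4817, -0.236, 0.1926]
tcp_rot: [[0.977, 0.157, 0.148], [0.155, -0.988, 0.024], [0.15, -0.001, -0.989]]
force: [0.1, -0.1, 0.1]
opening: 0.002
grasp_force: 0.0
0.66 0.07119390382603194 ((0.5947623252868652, -0.20041599869728088), (0.04045870527625084, 0.05969967693090439), 9.058541297912598)
round 0.82 [ 0.4917 -0.1471  0.0496]
square 0.92 [ 0.4977 -0.1861  0.0499]
bar 0.93 [ 0.5053 -0.2331  0.05  ]
```

View pics/w5.png

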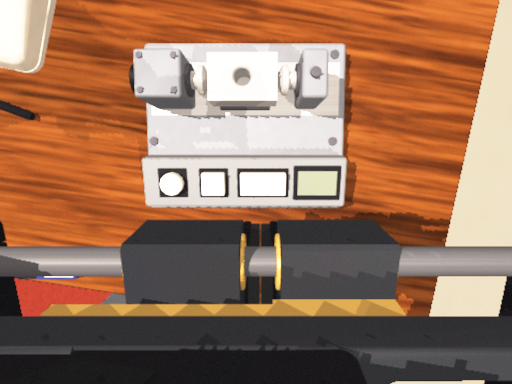

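The block is seated between the contacts at (242,77), all three keys are up again (row 184), and the robot is clear of everything.

```bash
python3 -c "
from h import *
print(workorder.hand_in())"
```

```text
the job is handed in; nothing more can be done
None
```

I handed the job in at about 27 s: round key pressed with the gauge empty, plain block seated flat between the contacts and released, then the square and bar keys pressed, each fully in and back up; no verdict was returned.

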